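# Stack painted panels with a separator and set the drying blower

## Robot

A 6-joint arm with a two-finger parallel gripper is mounted at the origin on the work surface. World frame = base frame: x ahead of the robot, y to its left, z up, the work surface at z = 0. Lengths are in m, angles in rad, forces in N, time in s.
With the tool pointing down it reaches from about 0.375 to 0.975 m from the base axis. Payload 3.8 kg.
Tool frame: the origin (TCP) lies at the very end of the fingers, on their centre line; the grasp point (between the pads) lies 19 mm behind it; z points along the fingers, y is the line along which they close (so a half turn about z gives the same grasp; the last joint's range is limited). The gripper opens to 85 mm and grips with 20 to 120 N. Pads are 22 mm wide; open, the fingers measure 114 mm over their backs; the gripper's body (76 mm by 85 mm) begins 54 mm behind the grasp point. The pads swing forward as they close: fully open they stand 13 mm farther back than shut.
Start: joints at [-1.15, 0.264, 1.604, -0, 1.274, -0.037], TCP at [0.298, -0.605, 0.231] pointing down, gripper open.
Joint ranges: [-2.63, 2.63], [-0.94, 2.18], [0.31, 2.57], [-1.31, 4.45], [0, 2.66], [-2.55, 2.55]. Speed limits (rad/s): [2.57, 2.57, 3.14, 3.14, 3.14, 3.14].

## Interface

Orientations are given as a unit quaternion [w, x, y, z].
In Python, from station import * gives the robot as it stands. The module is installed in compiled form; this text tells all that it offers.
- The arm moves only by the shell command python3 -m jog 'ROWS' [FORCE]. ROWS is JSON, a list of rows, each a list of 7 numbers: the shift along the tool's x, y, z each as a share of 0.25 m, from -1 to 1, then the turn, a rotation vector about the tool's x, y, z each as a share of 0.5 rad, from -1 to 1, then the opening, from 0 (shut) to 1 (fully open). In form: [[x, y, z, ax, ay, az, fingers], ...]. A call has 1 to 20 rows; each row shifts and turns the commanded pose from where the row before left it, along the tool's axes as they then stand; what a row does not reach is not made up. A row lasts 1/8 s, in which the tool goes at most 62.5 mm and 10.7 degrees, less where a joint would pass 70% of its speed; a pose out of reach is approached as far as the arm can. A call with a number of a shift or a turn outside -1 to 1 is refused whole. A call with a gripper value outside its range is refused whole. The fingers move at their own pace and stop on an object; FORCE is the grip in N (left out, the last holds). Time passes only in rows, so rows that do not move let the fingers close. It gives the time, the measured TCP pose, the force, the opening and the grip force at its end, in the units of the state.
- state(): the state, without advancing time (a new reading comes with each control period).
- capture(name): name is "scene" or "side" or "wrist"; returns (picture, depth): 400x640x3 uint8, red, green, blue; 400x640 float32, m along the optical axis (not along the pixel's ray), 0 where there is no reading.
- calibration(name): a dict with "intrinsics" (3x3 intrinsics, pixels), "k1" (the pictures are not rectified: a ray, as slopes to the right and down, at radius r is drawn at 1 + k1 r^2 times it, then the intrinsics apply), "world_to_cam" (4x4, takes a point from world to camera coordinates); the wrist camera has in their place "tool_from_camera" (4x4, takes a point from camera to tool coordinates, whose origin is the TCP and whose axes are the flange's). Camera axes: x right, y up, looking along -z (the intrinsics and any distortion apply to the point x, -y, -z); pixel columns grow to the right and rows downward; lengths in m; the calibration is good to about 2 mm. A picture is of the moment at which its call begins: read the wrist's pose just before it. calibration takes no time and is no camera call.
- job_done(): hands the job in; it is judged then, once.
The state is a dict: "time": time; "qpos": joint angles; "qvel": joint speeds; "joint_torque": joint torques, N m; "eef_pos": TCP position; "tool_rot": TCP orientation; "ft_force": force on the tool from outside, world axes, zero at the start; "moment": the same for the moment, N m; "width": opening from 0.0 (shut) to 1.0 (fully open); "grasp_force": force on a finger pad.
Only numpy, scipy, OpenCV 4.12 (cv2) and the standard library are available. Lean on these libraries where they do the work, as an engineer would, in place of code of your own. Each camera call takes 0.05 s, during which the arm holds its last target. There are 200 camera calls.

## Task

Get the two painted panels ready to dry: take the plain separator board from the rack and lay it flat on the panel on the drying bed so that it covers it, then lay the other panel squarely over the lower one on top, setting both down rather than dropping them and without shifting the lower panel. Then swing the blower's lever round until it lies right over the steel pointer and let go of it, without shifting the pointer. Leave the mesh screen, the mug and the paint bottle where they are.

Things in the scene. Friction and masses are not known exactly. Their poses are not given: they have to be found in the camera images.
- separator: Plain bare plywood board, 180 x 54 mm and 10 mm thick. It starts on edge in one of the rack's two slots (either one), its lower edge 10 mm above the table and its upper edge at 64 mm. Origin: centre of the board. Own x: along the 180 mm; own y: through the 10 mm thickness; own z: along the 54 mm width (up while it stands in the rack; either face may be up when it lies flat).
- screen: Bystander: small aluminium frame with grey mesh, 180 x 54 x 10 mm, standing in the rack's other slot. Origin at its centre, axes as for the separator.
- rack: Fixed wooden rack: base 210 x 130 mm, 10 mm high; two slots along its x at own y = -35 and +35 mm. Each slot is four small posts at own x = -75 and +75 mm, 14 mm long, 45 mm high above the table, 13 mm apart. Free between the posts. Origin: centre of the underside.
- bed: Fixed slatted aluminium drying bed, 130 mm (own x) x 210 mm (own y), top 30 mm above the table. Origin: centre of the underside.
- lower_panel: Painted wooden panel, 42 mm (own x) x 150 mm (own y) x 12 mm thick, loose, lying on the drying bed with its top 42 mm above the table. Origin: its centre.
- upper_panel: The other painted panel, same size 42 (own x) x 150 (own y) x 12 mm, lying face up on the table. Origin: its centre.
- pivot (a point): The upright axis about which lever and pointer turn, on top of the blower (a grey box 165 x 165 mm, 90 mm high, whose sides extend from the pivot 125 mm to its own -x, 40 mm to its +x, 40 mm to its -y, 125 mm to its +y). Axes are those of the blower: x and y level, z up. 101 mm above the table.
- lever_grip (a point): Grip point, near the middle of the upright round black knob (20 mm diameter, 42 mm tall, top 146 mm above the table) at the end of the dark steel lever arm, 90 mm from the pivot axis; 127 mm above the table. The arm's top is 104 mm above the table. Own x points from the knob towards the pivot.
- lever (a joint): Angle of the lever in rad: at 0 it points to the blower's -x, and it grows clockwise seen from above (at 1.57 it points to the blower's +y); stops at 0 and 1.8. Stiff: stays where it is left.
- pointer_tip (a point): Tip of the flat bright steel pointer with a diamond end, which lies just under the lever and reaches 115 mm from the pivot, 93 mm above the table. Own x points from the tip towards the pivot.
- pointer (a joint): Angle of the pointer in rad, same zero and direction as the lever: the setting wanted. Not to be moved.
- mug: Bystander: black mug, 80 mm wide, 95 mm high. Origin: centre of the underside.
- paint_bottle: Bystander: white bottle, 48 mm wide, 140 mm high. Origin: centre of the underside.
Mind the look-alikes: they are no part of the job. Leave any turquoise look-alike of the upper_panel alone.

How it is judged:
On the way, in this order (a step that is already met when the one before it is completed fails the run):
1. the separator lies flat on the lower panel, covering it, and is let go (x of separator in the frame of lower_panel between -0.007 and 0.007 m and y of separator in the frame of lower_panel between -0.016 and 0.016 m and z of separator in the frame of lower_panel between 0.0085 and 0.0135 m and angle between the y axis of separator and the z axis of lower_panel, either way round below 0.08 rad and angle between the x axis of separator and the y axis of lower_panel, either way round below 0.12 rad and contact force between the fingers and separator below 0.1 N and linear speed of separator below 0.02 m/s and distance of lower_panel from where it was at the start of the episode below 0.02 m and angle between lower_panel's own z axis and vertical below 0.06 rad), for 0.2 s.
2. the upper panel lies flat on the separator, squarely over the lower panel, and is let go (x of separator in the frame of lower_panel between -0.007 and 0.007 m and y of separator in the frame of lower_panel between -0.016 and 0.016 m and z of separator in the frame of lower_panel between 0.0085 and 0.0135 m and angle between the y axis of separator and the z axis of lower_panel, either way round below 0.08 rad and angle between the x axis of separator and the y axis of lower_panel, either way round below 0.12 rad and x of upper_panel in the frame of lower_panel between -0.01 and 0.01 m and y of upper_panel in the frame of lower_panel between -0.012 and 0.012 m and z of upper_panel in the frame of lower_panel between 0.0185 and 0.0255 m and angle between upper_panel's own z axis and vertical below 0.08 rad and angle between the y axis of upper_panel and the y axis of lower_panel, either way round below 0.12 rad and contact force between the fingers and upper_panel below 0.1 N and linear speed of upper_panel below 0.02 m/s and distance of lower_panel from where it was at the start of the episode below 0.02 m and angle between lower_panel's own z axis and vertical below 0.06 rad), for 0.2 s.
3. the lever lies over the pointer (angle between the x axis of lever_grip and the x axis of pointer_tip, either way round below 0.07 rad), for 0.2 s.
At the end, for the whole second after the job is handed in: Lower panel flat on the bed, moved under 20 mm. On it the separator, flat, centred to 7 mm across, 16 mm along, 0.12 rad; on that the upper panel, face up, over the lower one to 10 mm across, 12 mm along, 0.12 rad. Lever within 0.07 rad of the pointer. All released, at rest (all of step 2 and contact force between the fingers and separator below 0.1 N and linear speed of each of separator, lower_panel below 0.02 m/s and angle between the x axis of lever_grip and the x axis of pointer_tip, either way round below 0.07 rad); the robot touches nothing.
It fails at once if the separator or the upper panel is dropped onto the stack (falls free at over 0.6 m/s, from about 18 mm) ((horizontal distance between separator and lower_panel below 0.06 m and contact force between the fingers and separator below 0.05 N and linear speed of separator above 0.6 m/s) or (horizontal distance between upper_panel and lower_panel below 0.06 m and contact force between the fingers and upper_panel below 0.05 N and linear speed of upper_panel above 0.6 m/s)).
It fails at once if the pointer is shifted by more than 5 mm at its tip (distance of pointer_tip from where it was at the start of the episode above 0.005 m).
It fails at once if the screen, mug or bottle is moved by more than 30 mm (distance of any of screen, mug, paint_bottle from where it was at the start of the episode above 0.03 m).
It also fails if it takes over 72 s, if anything falls off the work surface, if the arm or the gripper's body presses on something with over 40 N, if the wrist force passes 120 N, or if a joint passes its speed limit or range.

## Working session

There is one attempt and no reset: what is moved stays moved. The work goes in short steps, Python scripts to look and compute and a shell command to move; the robot and the scene stay as the last step left them, time stands still between calls to the robot, and variables do not carry over. Pictures are saved under pics/ and viewed, at most 10 in all, crops included, and the job is handed in when it is done.

```bash
mkdir -p pics; cat > h.py <<'E'
from station import *
import numpy as np, cv2
from scipy.spatial.transform import Rotation as R
def snap(n):
    s=state(); p,d=capture(n); c=calibration(n)
    if n=='wrist':
        T=np.eye(4); q=s['tool_rot']; T[:3,:3]=R.from_quat([q[1],q[2],q[3],q[0]]).as_matrix(); T[:3,3]=s['eef_pos']
        M=T@np.array(c['tool_from_camera'])
    else: M=np.linalg.inv(np.array(c['world_to_cam']))
    return p,d,(np.array(c['intrinsics']),c['k1'],M)
def rays(uv,cal):
    K,k1,M=cal; uv=np.atleast_2d(np.array(uv,float))
    a=np.c_[(uv[:,0]-K[0,2])/K[0,0],(uv[:,1]-K[1,2])/K[1,1]]
    s=a.copy()
    for _ in range(20): s=a/(1+k1*(s**2).sum(1,keepdims=True))
    d=np.c_[s[:,0],-s[:,1],-np.ones(len(s))]@M[:3,:3].T
    return M[:3,3],d
def onz(uv,cal,z):
    o,d=rays(uv,cal); return o+d*((z-o[2])/d[:,2:3])
def pts(d,cal):
    v,u=np.mgrid[:400,:640]; o,r=rays(np.c_[u.ravel(),v.ravel()],cal)
    return (o+r*d.reshape(-1,1)).reshape(400,640,3)
def save(n,p): cv2.imwrite('pics/'+n+'.png',p[:,:,::-1])
E
python3 - <<'E'
from h import *
for n in('scene','side','wrist'):
    p,d,c=snap(n); save(n,p); np.savez(''+n+'.npz',p=p,d=d,K=c[0],k1=c[1],M=c[2]); print(n,c[2].round(3),c[0].round(1).tolist(),c[1],(d>0).mean())
print(state()['tool_rot'])
E
```

```text
scene [[-0.223 -0.584  0.78   1.402]
 [ 0.975 -0.128  0.183  0.19 ]
 [-0.007  0.801  0.598  0.762]
 [ 0.     0.     0.     1.   ]] [[437.4, 0.0, 317.5], [0.0, 437.4, 204.3], [0.0, 0.0, 1.0]] 0.03089551300352297 0.99615625
side [[ 0.949  0.211 -0.236  0.212]
 [-0.316  0.673 -0.669 -1.029]
 [ 0.018  0.709  0.705  1.144]
 [ 0.     0.     0.     1.   ]] [[489.6, 0.0, 315.3], [0.0, 489.6, 196.5], [0.0, 0.0, 1.0]] -0.1365250769369275 0.99603125
wrist [[ 0.442  0.863  0.247  0.362]
 [-0.897  0.425  0.119 -0.573]
 [-0.002 -0.274  0.962  0.373]
 [ 0.     0.     0.     1.   ]] [[341.8, 0.0, 328.3], [0.0, 341.8, 199.0], [0.0, 0.0, 1.0]] -0.05930089129872668 0.99611328125
[-8.62879123e-04  9.73910344e-01  2.26931417e-01 -1.72044621e-04]
```

View pics/scene.png

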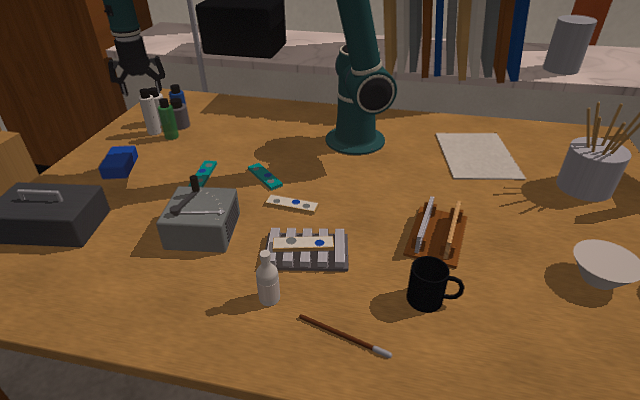

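View pics/side.png

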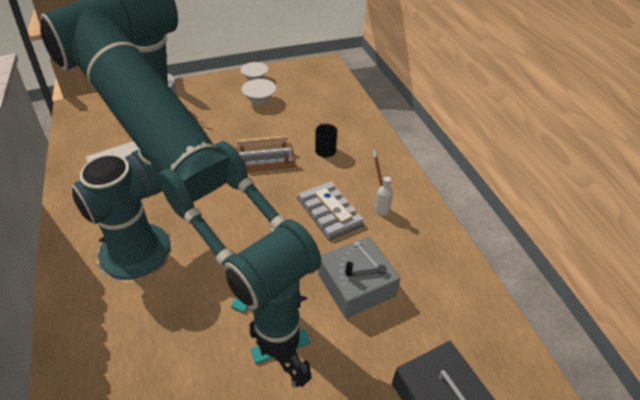

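The scene view shows:
- The rack is at (437,235), with the screen in its left slot (425,222) and the separator in its right slot (454,228).
- The bed with the lower panel is at (303,242), and the white upper panel is at (292,204).
- The turquoise look-alikes are at (265,176) and (205,172).
- The blower is at (200,220), with its knob at (194,188) and the pointer tip at (222,212).
- The mug is at (428,285) and the bottle at (268,280).

In the side view the arm hides the upper panel.

```bash
python3 - <<'E'
from h import *
z=np.load('scene.npz'); P=pts(z['d'],(z['K'],float(z['k1']),z['M']))
for n,(u,v) in dict(lower=(303,242),upper=(292,204),sep=(454,225),sep0=(460,204),sep1=(449,250),scr=(425,222),mug=(428,263),bottle=(265,255),knob=(194,178),tip=(222,212),pivot=(180,211),bedTL=(272,232),bedTR=(345,231),bedBL=(268,262),bedBR=(346,264),table=(380,200)).items(): print(n,u,v,P[v,u].round(3))
hsv=cv2.cvtColor(z['p'],cv2.COLOR_RGB2HSV)
for n,b in dict(lower=(255,225,350,258),upper=(255,190,330,220)).items():
    x0,y0,x1,y1=b; S=hsv[y0:y1,x0:x1]; m=((S[...,2]>150)&(S[...,1]<90)).astype(np.uint8)
    k,l,st,_=cv2.connectedComponentsWithStats(m); i=1+st[1:,4].argmax(); Q=P[y0:y1,x0:x1][l==i]
    r=cv2.minAreaRect((Q[:,:2]*1000).astype(np.float32)); print(n,st[i],r,np.median(Q[:,2]))
E
```

```text
lower 303 242 [ 0.624 -0.031  0.044]
upper 292 204 [ 0.435 -0.113  0.01 ]
sep 454 225 [0.504 0.327 0.065]
sep0 460 204 [0.406 0.345 0.062]
sep1 449 250 [0.539 0.324 0.012]
scr 425 222 [0.505 0.257 0.063]
mug 428 263 [0.668 0.267 0.078]
bottle 265 255 [ 0.784 -0.067  0.141]
knob 194 178 [ 0.553 -0.336  0.143]
tip 222 212 [ 0.615 -0.24   0.096]
pivot 180 211 [ 0.641 -0.338  0.102]
bedTL 272 232 [ 0.589 -0.122  0.03 ]
bedTR 345 231 [0.51  0.056 0.001]
bedBL 268 262 [ 0.782 -0.063  0.12 ]
bedBR 346 264 [0.644 0.081 0.012]
table 380 200 [ 0.347  0.131 -0.   ]
lower [  5   3  73  30 862] ((968.491455078125, 31.591995239257812), (912.3985595703125, 159.8120574951172), 11.604778289794922) 0.041244033993800944
upper [ 11   5  52  16 314] ((880.5731201171875, 61.7244873046875), (1063.5382080078125, 144.33729553222656), 21.503822326660156) 0.011909307647655853
```

```bash
python3 -m jog '[[0.18,-0.137,-0.028,0,0,-0.32,1],[0.18,-0.137,-0.028,0,0,0,1],[0,0,0,0,0,0,1]]' | tail -c 700; python3 - <<'E'
from h import *
s=state(); q=s['tool_rot']; print(s['eef_pos'],R.from_quat([q[1],q[2],q[3],q[0]]).as_matrix().round(3).tolist())
E
```

```text
time: 0.52
eef_pos: [0.3415, -0.4978, 0.2456]
tool_rot: [-0.0, 0.952, 0.306, 0.0]
ft_force: [-0.1, -1.1, -0.1]
width: 1.0
grasp_force: 0.0
[ 0.34151579 -0.49780721  0.24556968] [[0.813, 0.582, 0.0], [0.582, -0.813, 0.001], [0.001, -0.001, -1.0]]
```

```bash
cat > goal.py <<'E'
# python3 goal.py x y z yaw_of_tool_x_deg : turn first (about tool z), then shift; in shares
from h import *; import sys
x,y,z,w=map(float,sys.argv[1:5]); s=state(); q=s['tool_rot']
A=R.from_quat([q[1],q[2],q[3],q[0]]).as_matrix(); a=np.radians(w)
B=np.array([[np.cos(a),np.sin(a),0],[np.sin(a),-np.cos(a),0],[0,0,-1]])
rv=R.from_matrix(A.T@B).as_rotvec()/.5; d=np.array([x,y,z])-s['eef_pos']
print('t',round(s['time'],2),'pos',np.round(s['eef_pos'],4),'yaw',np.degrees(np.arctan2(A[1,0],A[0,0])).round(2),'w',round(s['width'],3))
print('turn',rv.round(3),'rows>=',int(np.ceil(np.abs(rv).max()/.37)),'then shift',(B.T@d/.25).round(4),'rows>=',int(np.ceil(np.linalg.norm(d)/.0625)),'| shift in present axes',(A.T@d/.25).round(4))
E
python3 -m jog '[[0,0,0,0,0,-0.317,1],[0,0,0,0,0,-0.317,1],[0,0,0,0,0,-0.317,1],[0,0,0,0,0,-0.317,1],[0,0,0,0,0,-0.317,1],[0,0,0,0,0,-0.317,1],[0.199,0.104,-0.027,0,0,0,1],[0.199,0.104,-0.027,0,0,0,1],[0.199,0.104,-0.027,0,0,0,1],[0.199,0.104,-0.027,0,0,0,1],[0.199,0.104,-0.027,0,0,0,1],[0.199,0.104,-0.027,0,0,0,1],[0.199,0.104,-0.027,0,0,0,1],[0.199,0.104,-0.027,0,0,0,1],[0,0,0,0,0,0,1]]'; python3 - <<'E'
from h import *
p,d,c=snap('wrist'); save('w1',p); np.savez('w1.npz',p=p,d=d,K=c[0],k1=c[1],M=c[2]);
p,d,c=snap('side'); save('s1',p); np.savez('s1.npz',p=p,d=d,K=c[0],k1=c[1],M=c[2]);
E
python3 goal.py 0.5 0.33 0.25 180
```

```text
time: 2.4
eef_pos: [0.5511, -0.1008, 0.2996]
tool_rot: [0.0, 0.706, 0.708, 0.001]
ft_force: [-0.3, -0.5, -0.5]
width: 0.998
grasp_force: 0.0
t 2.5 pos [ 0.5494 -0.1036  0.2988] yaw 89.96 w 1.001
turn [-3.000e-03 -0.000e+00 -3.143e+00] rows>= 9 then shift [0.1975 1.7344 0.1954] rows>= 8 | shift in present axes [ 1.7343 -0.1987  0.1942]
```

View pics/w1.png

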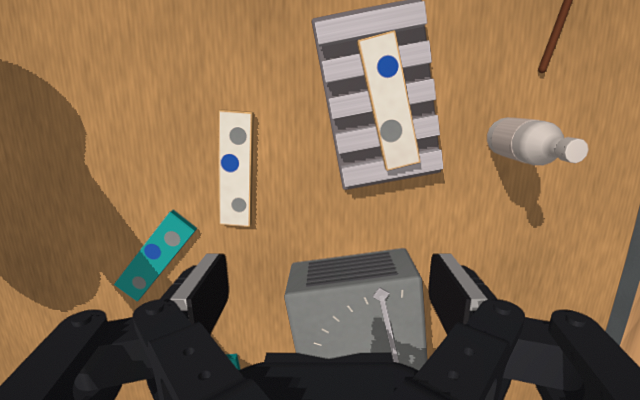

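The wrist view shows the lower panel on the bed around (390,100), the upper panel at (236,168), a turquoise panel at (155,255), the pointer tip at (381,295) and the bottle at (540,143).

```bash
cat > pan.py <<'E'
from h import *
def load(n):
    z=np.load(n+'.npz'); return z['p'],z['d'],(z['K'],float(z['k1']),z['M'])
def quad(p,d,c,box,z,cond):
    x0,y0,x1,y1=box; m=np.zeros((400,640),np.uint8)
    hsv=cv2.cvtColor(p,cv2.COLOR_RGB2HSV).astype(int); m[y0:y1,x0:x1]=cond(hsv)[y0:y1,x0:x1]
    m=cv2.morphologyEx(m,cv2.MORPH_OPEN,np.ones((3,3),np.uint8))
    ct=max(cv2.findContours(m,0,1)[0],key=cv2.contourArea); ct=cv2.convexHull(ct)
    f=np.zeros_like(m); cv2.fillPoly(f,[ct],1); ins=cv2.erode(f,np.ones((5,5)))>0
    zz=np.median(pts(d,c)[ins][:,2])
    w=onz(ct[:,0],c,z); (cx,cy),(a,b),t=cv2.minAreaRect((w[:,:2]*1000).astype(np.float32))
    if a<b: t+=90; a,b=b,a
    return dict(c=(round(cx/1000,4),round(cy/1000,4)),size=(round(a,1),round(b,1)),yaw=round((t+90)%180-90,2),zdepth=round(float(zz),4))
white=lambda h:(h[...,2]>165)&(h[...,1]<65)&(h[...,0]>8)|((h[...,0]>100)&(h[...,0]<125)&(h[...,1]>120))
E
python3 - <<'E'
from pan import *
p,d,c=load('w1')
hsv=cv2.cvtColor(p,cv2.COLOR_RGB2HSV)
for u,v in((385,45),(400,140),(232,120),(340,25),(370,120),(130,120),(391,131),(363,41),(420,20)): print((u,v),hsv[v,u],pts(d,c)[v,u].round(3))
print('lower',quad(p,d,c,(355,28,422,175),.042,white)); print('upper',quad(p,d,c,(210,100,262,235),.012,white))
P=pts(d,c); print('tip',P[295,381])
p,d,c=load('s1'); print(quad(p,d,c,(300,180,360,230),.042,white)); save('s1crop',p)
E
```

```text
(385, 45) [ 18  31 225] [0.614 0.031 0.042]
(400, 140) [ 19  30 226] [ 0.636 -0.072  0.044]
(232, 120) [ 18  29 229] [ 0.433 -0.051  0.012]
(340, 25) [174  13 193] [0.565 0.054 0.03 ]
(370, 120) [170  20  76] [ 0.604 -0.051  0.012]
(130, 120) [ 15 135 180] [ 0.296 -0.05   0.   ]
(391, 131) [ 20   6 129] [ 0.625 -0.062  0.042]
(363, 41) [ 19  28 227] [0.59  0.035 0.043]
(420, 20) [177  12 188] [0.654 0.06  0.03 ]
lower {'c': (0.6225, -0.0307), 'size': (145.8, 37.9), 'yaw': -75.41, 'zdepth': 0.0427}
upper {'c': (0.4316, -0.1148), 'size': (146.0, 37.6), 'yaw': 85.36, 'zdepth': 0.0129}
tip [ 0.61343155 -0.24373339  0.0958525 ]
{'c': (0.6248, -0.0271), 'size': (152.0, 43.7), 'yaw': -75.66, 'zdepth': 0.0447}
```

```bash
python3 -m jog '[[0.2,-0.025,0.02,0,0,-0.35,0.5],[0.2,-0.025,0.02,0,0,0,0.5]]'>/dev/null; python3 goal.py 0.5 0.28 0.26 180
```

```text
t 2.75 pos [ 0.5281 -0.0064  0.2886] yaw 99.75 w 0.602
turn [-1.000e-03 -0.000e+00 -2.801e+00] rows>= 8 then shift [0.1123 1.1457 0.1146] rows>= 5 | shift in present axes [1.1482 0.0834 0.1141]
```

```bash
python3 -m jog '[[0,0,0,0,0,-0.35,0.5],[0,0,0,0,0,-0.35,0.5],[0,0,0,0,0,-0.35,0.5],[0,0,0,0,0,-0.35,0.5],[0,0,0,0,0,-0.35,0.5],[0,0,0,0,0,-0.35,0.5],[0,0,0,0,0,-0.35,0.5],[0,0,0,0,0,-0.35,0.5],[0.022,0.23,0.023,0,0,0,0.5],[0.022,0.23,0.023,0,0,0,0.5],[0.022,0.23,0.023,0,0,0,0.5],[0.022,0.23,0.023,0,0,0,0.5],[0.022,0.23,0.023,0,0,0,0.5],[0,0,0,0,0,0,0.5],[0,0,0,0,0,0,0.5]]'; python3 - <<'E'
from h import *
for n in('wrist','side','scene'):
    p,d,c=snap(n); save(n[0]+'2',p); np.savez('%s2.npz'%n[0],p=p,d=d,K=c[0],k1=c[1],M=c[2]);
E
python3 goal.py 0.5 0.33 0.25 180; mv pics/w2.png pics/w2b.png
```

```text
time: 4.62
eef_pos: [0.5006, 0.2806, 0.26]
tool_rot: [-0.0, -0.001, 1.0, -0.001]
ft_force: [0.2, -0.9, -0.4]
width: 0.494
grasp_force: 0.0
t 4.78 pos [0.5008 0.2803 0.2607] yaw 179.97 w 0.501
turn [-0.001  0.001 -0.001] rows>= 1 then shift [0.0033 0.1986 0.0427] rows>= 1 | shift in present axes [0.0035 0.1986 0.0426]
```

View pics/w2b.png

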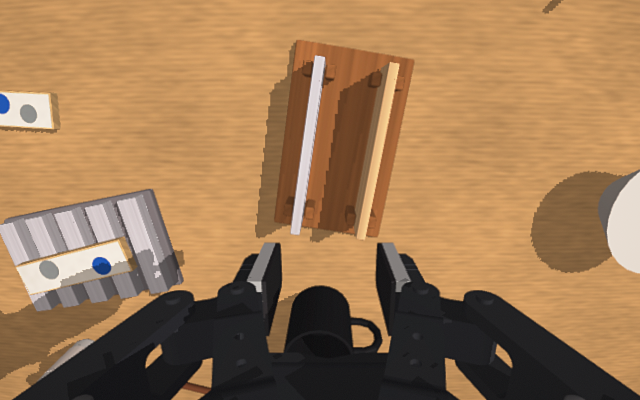

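The separator's top edge runs from (395,62) to (362,238) in the right slot. The screen is in the left slot, from (320,57) to (296,233).

```bash
python3 - <<'E'
from pan import *
p,d,c=load('w2'); P=pts(d,c); hsv=cv2.cvtColor(p,cv2.COLOR_RGB2HSV)
for nm,(x0,x1) in dict(sep=(345,412),scr=(285,332)).items():
    m=np.zeros((400,640),bool); m[45:245,x0:x1]=True; m&=(P[...,2]>.057)&(P[...,2]<.075)
    if nm=='sep':m&=hsv[...,1]>60
    uv=np.argwhere(m)[:,::-1]; print(nm,len(uv),np.median(P[m][:,2]))
    w=onz(uv,c,.064)[:,:2]*1000; print(cv2.minAreaRect(w.astype(np.float32)), cv2.fitLine(w.astype(np.float32),2,0,.1,.1).ravel())
# two-view height of sep top ends: wrist vs scene
s=load('s2'); 
import itertools
p3,d3,c3=s; P3=pts(d3,c3)
m=(P3[...,2]>.057)&(P3[...,2]<.075)&(P3[...,0]>.38)&(P3[...,0]<.62)&(P3[...,1]>.29)&(P3[...,1]<.38)
print('scene sep',m.sum(),np.median(P3[m],0)); 
m=(P3[...,2]>.035)&(P3[...,2]<.05)&(P3[...,0]>.52)&(P3[...,0]<.75)&(P3[...,1]>-.14)&(P3[...,1]<.07)
print(m.sum(), P3[m].mean(0))
w=P[(P[...,2]>.06)&(P[...,2]<.11)&(P[...,0]>.6)]
print('mug/other', w.min(0) if len(w) else 0)
E
```

```text
sep 1932 0.06414922780044346
((483.60076904296875, 328.9345397949219), (11.742764472961426, 179.03662109375), 81.45359802246094) [ 9.8841363e-01 -1.5178449e-01  4.7767285e+02  3.2975201e+02]
scr 1851 0.06427401375767555
((478.0542907714844, 259.5899353027344), (10.311883926391602, 178.90260314941406), 81.1442642211914) [ 9.8812866e-01 -1.5362878e-01  4.7247702e+02  2.6044690e+02]
scene sep 196 [0.4917125  0.32547007 0.06382532]
800 [ 0.62485549 -0.03067357  0.04161029]
mug/other [ 0.60002621 -0.08466034  0.06000719]
```

```bash
python3 goal.py 0.4836 0.3289 0.11 171.3;  python3 -m jog '[[0,0,0,0,0,0.15,0.5],[0,0,0,0,0,0.15,0.5]]'|head -2; python3 goal.py 0.4836 0.3289 0.11 171.3
```

```text
t 4.78 pos [0.5008 0.2803 0.2607] yaw 179.97 w 0.501
turn [-0.001  0.001  0.303] rows>= 1 then shift [0.0975 0.1815 0.6027] rows>= 3 | shift in present axes [0.0692 0.1944 0.6026]
time: 5.03
eef_pos: [0.5008, 0.2807, 0.2609]
t 5.03 pos [0.5008 0.2807 0.2609] yaw 171.25 w 0.499
turn [ 0.     0.001 -0.002] rows>= 1 then shift [0.097  0.1803 0.6035] rows>= 3 | shift in present axes [0.0975 0.1802 0.6035]
```

```bash
python3 -m jog '[[0.049,0.09,0.15,0,0,0,0.5],[0.049,0.09,0.15,0,0,0,0.5],[0,0,0.15,0,0,0,0.5],[0,0,0.15,0,0,0,0.5],[0,0,0.0,0,0,0,0.5]]' 60|head -3; python3 goal.py 0.4836 0.3289 0.042 171.3
```

```text
time: 5.65
eef_pos: [0.4804, 0.3275, 0.1072]
tool_rot: [-0.003, 0.075, 0.997, -0.002]
t 5.65 pos [0.4804 0.3275 0.1072] yaw 171.43 w 0.497
turn [-0.01  -0.011  0.004] rows>= 1 then shift [-0.0118  0.0073  0.261 ] rows>= 2 | shift in present axes [-0.0132  0.0086  0.2609]
```

```bash
python3 -m jog '[[0,0,0.09,0,0,0,0.5],[0,0,0.09,0,0,0,0.5],[0,0,0.085,0,0,0,0.5],[0,0,0,0,0,0,0.5]]' 60|head -3; python3 goal.py 0.4836 0.3289 0.042 171.3; python3 -m jog '[[0,0,0,0,0,0,0],[0,0,0,0,0,0,0],[0,0,0,0,0,0,0],[0,0,0,0,0,0,0]]'
```

```text
time: 6.15
eef_pos: [0.4828, 0.3296, 0.0447]
tool_rot: [-0.0, 0.074, 0.997, -0.0]
t 6.15 pos [0.4828 0.3296 0.0447] yaw 171.46 w 0.497
turn [-0.001 -0.001  0.006] rows>= 1 then shift [-0.0036 -0.0021  0.0108] rows>= 1 | shift in present axes [-0.0036 -0.0021  0.0108]
time: 6.65
eef_pos: [0.4839, 0.3299, 0.0465]
tool_rot: [0.001, 0.074, 0.997, -0.0]
ft_force: [-0.1, -5.4, 5.2]
width: 0.098
grasp_force: 59.3
```

```bash
python3 -m jog '[[0,0,-0.08,0,0,0,0],[0,0,-0.12,0,0,0,0],[0,0,-0.16,0,0,0,0],[0,0,-0.16,0,0,0,0],[0,0,0,0,0,0,0]]'; python3 - <<'E'
from pan import *
p,d,c=load('w2');P=pts(d,c)
for q in((632,200),(610,200),(595,260),(538,260),(639,290)):print(q,P[q[1],q[0]].round(3))
p,d,c=load('s2');P=pts(d,c)
for q in((437,135),(470,178),(522,178),(565,190),(592,190),(574,260)):print(q,P[q[1],q[0]].round(3))
E
python3 goal.py 0.47 0.48 0.16 135
```

```text
time: 7.28
eef_pos: [0.4856, 0.3327, 0.181]
tool_rot: [0.004, 0.074, 0.997, 0.003]
ft_force: [-0.2, -0.3, -1.3]
width: 0.101
grasp_force: 58.6
(632, 200) [0.53  0.615 0.06 ]
(610, 200) [0.535 0.603 0.044]
(595, 260) [0.631 0.64  0.001]
(538, 260) [ 0.63   0.559 -0.   ]
(639, 290) [ 0.68   0.721 -0.   ]
(437, 135) [0.512 0.249 0.311]
(470, 178) [0.179 0.392 0.006]
(522, 178) [0.148 0.547 0.007]
(565, 190) [0.19  0.66  0.007]
(592, 190) [0.224 0.714 0.038]
(574, 260) [ 0.494  0.622 -0.001]
t 7.28 pos [0.4856 0.3327 0.181 ] yaw 171.54 w 0.101
turn [0.02  0.011 1.276] rows>= 4 then shift [0.4607 0.3724 0.0839] rows>= 3 | shift in present axes [0.1491 0.5728 0.087 ]
```

```bash
python3 -m jog '[[0,0.12,0,0,0,0.27,0],[0,0.2,0,0,0,0.27,0],[0,0.2,0,0,0,0.27,0],[0,0.1,0,0,0,0.27,0],[0,0,0,0,0,0,0]]'|head -3;python3 goal.py 0.39 0.47 0.12 140
```

```text
time: 7.9
eef_pos: [0.5342, 0.4764, 0.1735]
tool_rot: [-0.0, 0.336, 0.942, -0.0]
t 7.9 pos [0.5342 0.4764 0.1735] yaw 140.71 w 0.093
turn [-0.001 -0.001  0.025] rows>= 1 then shift [ 0.4254 -0.3904  0.2138] rows>= 3 | shift in present axes [ 0.4301 -0.385   0.2143]
```

```bash
python3 -m jog '[[0.14,-0.13,0.0,-0.2,0,0,0],[0.15,-0.13,0.0,-0.35,0,0,0],[0.14,-0.13,0,-0.35,0,0,0],[0,0,0,-0.35,0,0,0],[0,0,0,-0.35,0,0,0],[0,0,0,-0.15,0,0,0],[0,0,0,0,0,0,0],[0,0,0,0,0,0,0]]'; python3 - <<'E'
from h import *
s=state(); q=s['tool_rot']; A=R.from_quat([q[1],q[2],q[3],q[0]]).as_matrix(); print(A.round(3))
d=np.array([0,0,0.035-s['eef_pos'][2]]); print('down to 35mm',A.T@d/.25)
E
```

```text
time: 8.9
eef_pos: [0.384, 0.4783, 0.1636]
tool_rot: [0.117, 0.304, 0.87, 0.369]
ft_force: [0.4, -0.4, -0.7]
width: 0.103
grasp_force: 59.1
[[-0.788  0.442  0.429]
 [ 0.616  0.543  0.571]
 [ 0.02   0.714 -0.7  ]]
down to 35mm [-0.01020224 -0.36710498  0.36001959]
```

```bash
python3 -m jog '[[0,-0.09,0.09,0,0,0,0],[0,-0.09,0.09,0,0,0,0],[0,-0.09,0.09,0,0,0,0],[0,-0.09,0.085,0,0,0,0],[0,-0.01,0.01,0,0,0,0],[0,-0.005,0.005,0,0,0,0],[0,-0.005,0.005,0,0,0,0],[0,0,0,0,0,0,0]]'
```

```text
time: 9.9
eef_pos: [0.3761, 0.4886, 0.108]
tool_rot: [0.104, 0.298, 0.871, 0.376]
ft_force: [0.3, -0.0, -1.2]
width: 0.097
grasp_force: 59.0
```

```bash
python3 -c "
from h import *
s=state();print(s['qpos'],s['qvel'])"
```

```text
[ 0.80888709 -0.03913167  2.42672577  1.91167156  0.12316081 -1.96853071] [ 0.00090963 -0.00460428  0.00258284 -0.00536789 -0.00095068  0.00638898]
```

```bash
python3 -m jog '[[0,0.1,-0.1,0.15,0,0,0],[0,0,0,0.15,0,0,0],[0,0,0,0.2,0,0,0],[0,0,0,0.3,0,0,0],[0,0,0,0.35,0,0,0],[0,0,0,0.35,0,0,0],[0,0,0,0.35,0,0,0],[0,0,0,0,0,0,0]]'; python3 -c "
from h import *
s=state();print(s['qpos'])";python3 goal.py 0.39 0.46 0.12 140
```

```text
time: 10.9
eef_pos: [0.3589, 0.5206, 0.125]
tool_rot: [-0.018, 0.284, 0.949, 0.132]
ft_force: [-0.0, 0.9, -0.9]
width: 0.1
grasp_force: 59.1
[ 0.8497422   0.13579512  1.98830401  0.19866835  0.79964414 -0.26190364]
t 10.9 pos [0.3589 0.5206 0.125 ] yaw 147.41 w 0.1
turn [ 0.474 -0.249  0.23 ] rows>= 2 then shift [-0.2511 -0.106   0.0202] rows>= 2 | shift in present axes [-0.2361 -0.132  -0.0388]
```

```bash
python3 -m jog '[[0,0,-0.1,0.237,-0.125,0.115,0],[0,0,0,0.237,-0.125,0.115,0],[-0.1,-0.05,0,0.2,0,0,0],[-0.1,-0.05,0,0.3,0,0,0],[0,0,0,0.35,0,0,0],[0,0,0,0.35,0,0,0],[0,0,0,0.35,0,0,0],[0,0,0,0.2,0,0,0],[0,0,0,0,0,0,0]]'; python3 - <<'E'
from h import *
s=state(); q=s['tool_rot']; A=R.from_quat([q[1],q[2],q[3],q[0]]).as_matrix(); print(s['qpos'],A.round(3))
d=np.array([0,0,0.035-s['eef_pos'][2]]); print('down to 35mm',A.T@d/.25)
E
```

```text
time: 12.02
eef_pos: [0.3764, 0.4588, 0.1439]
tool_rot: [-0.147, 0.309, 0.85, -0.401]
ft_force: [-0.9, -0.3, -1.2]
width: 0.102
grasp_force: 59.1
[ 0.85070414  0.76960644  1.26583695 -0.01667866  1.98936237 -0.02201056] [[-0.766  0.407 -0.498]
 [ 0.643  0.487 -0.591]
 [ 0.002 -0.773 -0.635]]
down to 35mm [-0.00091515  0.33667824  0.27642564]
```

```bash
python3 -m jog '[[0,0.084,0.069,0,0,0,0],[0,0.084,0.069,0,0,0,0],[0,0.084,0.069,0,0,0,0],[0,0.084,0.069,0,0,0,0],[0,0,0,0,0,0,0],[0,0.009,0.007,0,0,0,0],[0,0.009,0.007,0,0,0,0],[0,0,0,0,0,0,0]]'
```

```text
time: 13.02
eef_pos: [0.378, 0.4606, 0.0344]
tool_rot: [-0.146, 0.31, 0.85, -0.4]
ft_force: [-0.4, -0.7, -1.3]
width: 0.103
grasp_force: 59.2
```

```bash
python3 -m jog '[[0,0.015,0.0125,0,0,0,0],[0,0.012,0.01,0,0,0,0],[0,0,0,0,0,0,0]]'
```

```text
time: 13.4
eef_pos: [0.3777, 0.4602, 0.0262]
tool_rot: [-0.146, 0.309, 0.85, -0.4]
ft_force: [0.1, 1.7, 4.4]
width: 0.096
grasp_force: 59.9
```

```bash
python3 -m jog '[[0,0,0,0,0,0,0.25],[0,0,0,0,0,0,0.25],[0,0,-0.08,0,0,0,0.25],[0,0,-0.2,0,0,0,0.3],[0,0,-0.2,-0.3,0,0,0.6],[0,0,-0.1,-0.35,0,0,0.9],[0,0,-0.1,-0.35,0,0,0.9],[0,0,-0.1,-0.35,0,0,0.9],[0,0,-0.1,-0.35,0,0,0.9],[0,0,0,-0.1,0,0,0.9],[0,0,0,0,0,0,0.9]]'; python3 goal.py 0.37 0.44 0.25 140
```

```text
time: 14.78
eef_pos: [0.4648, 0.5639, 0.19]
tool_rot: [0.003, 0.342, 0.94, 0.01]
ft_force: [0.7, -0.1, 0.2]
width: 0.901
grasp_force: 0.0
t 14.78 pos [0.4648 0.5639 0.19  ] yaw 139.98 w 0.901
turn [ 0.04  -0.001 -0.001] rows>= 1 then shift [-0.0281 -0.6235 -0.2399] rows>= 3 | shift in present axes [-0.0282 -0.6185 -0.2524]
```

```bash
python3 -m jog '[[-0.01,-0.2,-0.08,0.04,0,0,1],[-0.01,-0.2,-0.08,0,0,0,1],[-0.01,-0.2,-0.07,0,0,0,1],[0,0,0,0,0,0,1],[0,0,0,0,0,0,1]]'|head -2; python3 - <<'E'
from pan import *
p,d,c=snap('wrist'); save('w3',p); np.savez('w3.npz',p=p,d=d,K=c[0],k1=c[1],M=c[2]); P=pts(d,c)
m=(P[...,2]>.007)&(P[...,2]<.03)&(np.hypot(P[...,0]-.37,P[...,1]-.44)<.17)
m=cv2.morphologyEx(m.astype(np.uint8),cv2.MORPH_OPEN,np.ones((5,5)));k,l,st,ce=cv2.connectedComponentsWithStats(m)
for i in range(1,k):
  if st[i,4]>300:
    uv=np.argwhere(l==i)[:,::-1]; w=onz(uv,c,.01)[:,:2]*1000; print(st[i],np.median(P[l==i][:,2]),cv2.minAreaRect(w.astype(np.float32)))
E
```

```text
time: 15.4
eef_pos: [0.3751, 0.4453, 0.245]
[ 315   75   52  161 7743] 0.010326348822391695 ((378.25433349609375, 461.03631591796875), (54.21908950805664, 179.82308959960938), 49.818050384521484)
[ 225  214  118   86 5508] 0.010186154171472894 ((442.0355224609375, 314.4539794921875), (104.80712890625, 132.4690704345703), 80.99012756347656)
```

View pics/w3.png

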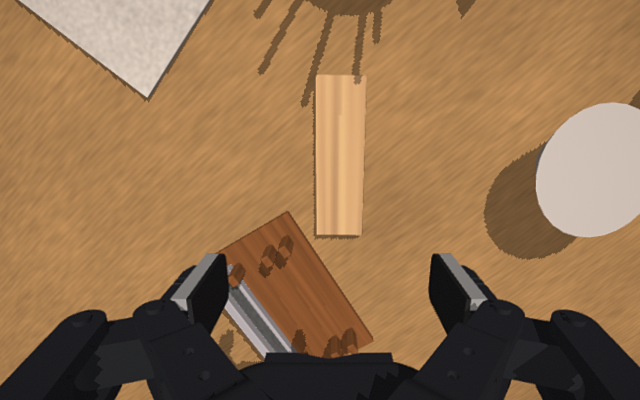

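The separator lies flat at (340,155). Measured on the z = 10 mm plane it comes to 54 x 180 mm, which matches.

```bash
python3 goal.py 0.3783 0.461 0.03 139.8; python3 -m jog '[[0.02,0.045,0.2,0,0,0,0.85],[0.02,0,0.2,0,0,0,0.8],[0,0,0.2,0,0,0,0.8],[0,0,0.2,0,0,0,0.8],[0,0,0.05,0,0,0,0.8],[0,0,0,0,0,0,0.8]]'|head -2; python3 goal.py 0.3783 0.461 0.003 139.8
```

```text
t 15.45 pos [0.3752 0.4454 0.2447] yaw 139.97 w 1.0
turn [-0.002 -0.001  0.006] rows>= 1 then shift [0.0308 0.0555 0.8587] rows>= 4 | shift in present axes [0.03   0.0566 0.8587]
time: 16.2
eef_pos: [0.3741, 0.4599, 0.0319]
t 16.2 pos [0.3741 0.4599 0.0319] yaw 139.98 w 0.8
turn [-0.005 -0.001  0.006] rows>= 1 then shift [-0.0101  0.0141  0.1157] rows>= 1 | shift in present axes [-0.0102  0.0143  0.1157]
```

```bash
python3 -m jog '[[-0.01,0.014,0.06,0,0,0,0.8],[0,0,0.055,0,0,0,0.8],[0,0,0,0,0,0,0.8],[0,0,0,0,0,0,0.8]]' 50; python3 goal.py 0.3783 0.461 0.0 139.8; python3 -m jog '[[0,0,0,0,0,0,0.5],[0,0,0,0,0,0,0.5],[0,0,0,0,0,0,0.5]]'
```

```text
time: 16.7
eef_pos: [0.3783, 0.4611, 0.0046]
tool_rot: [-0.0, 0.342, 0.94, 0.0]
ft_force: [0.6, 0.1, 0.8]
width: 0.797
grasp_force: 0.0
t 16.7 pos [0.3783 0.4611 0.0046] yaw 139.97 w 0.797
turn [ 0.001 -0.001  0.006] rows>= 1 then shift [-0.     -0.0003  0.0184] rows>= 1 | shift in present axes [-0.     -0.0003  0.0184]
time: 17.08
eef_pos: [0.3787, 0.4615, 0.0057]
tool_rot: [-0.0, 0.342, 0.94, 0.001]
ft_force: [-1.5, -1.3, 5.9]
width: 0.59
grasp_force: 51.0
```

```bash
python3 -m jog '[[0,0,-0.04,0,0,0,0.4],[0,0,-0.1,0,0,0,0.4],[0,0,-0.2,0,0,0,0.4],[0,0,-0.2,0,0,0,0.4],[0,0,-0.1,0,0,0,0.4],[0,0,0,0,0,0,0.4]]'; python3 goal.py 0.623 -0.03 0.15 104.5
```

```text
time: 17.82
eef_pos: [0.3798, 0.4626, 0.1679]
tool_rot: [0.001, 0.342, 0.94, 0.003]
ft_force: [0.0, -0.3, -1.0]
width: 0.585
grasp_force: 52.1
t 17.82 pos [0.3798 0.4626 0.1679] yaw 139.98 w 0.585
turn [ 0.013 -0.005  1.238] rows>= 4 then shift [-2.1512  0.4485  0.0715] rows>= 9 | shift in present axes [-2.0121 -0.8837  0.0647]
```

```bash
python3 -m jog '[[-0.1,-0.04,0,0,0,0.31,0.4],[-0.1,-0.04,0,0,0,0.31,0.4],[-0.1,0,0,0,0,0.31,0.4],[-0.1,0,0,0,0,0.31,0.4],[0,0,0,0,0,0,0.4]]'|head -2; python3 goal.py 0.50 -0.05 0.2 104.5
```

```text
time: 18.45
eef_pos: [0.4225, 0.3655, 0.162]
t 18.45 pos [0.4225 0.3655 0.162 ] yaw 104.35 w 0.585
turn [-0.008  0.003 -0.005] rows>= 1 then shift [-1.6867 -0.1162 -0.1521] rows>= 7 | shift in present axes [-1.6872 -0.1124 -0.1495]
```

```bash
python3 -m jog '[[-0.21,-0.014,-0.02,0,0,0,0.4],[-0.21,-0.014,-0.02,0,0,0,0.4],[-0.21,-0.014,-0.02,0,0,0,0.4],[-0.21,-0.014,-0.02,0,0,0,0.4],[-0.21,-0.014,-0.02,0,0,0,0.4],[-0.21,-0.014,-0.02,0,0,0,0.4],[-0.21,-0.014,-0.02,0,0,0,0.4],[-0.21,-0.014,-0.02,0,0,0,0.4],[0,0,0,0,0,0,0.4],[0,0,0,0,0,0,0.4],[0,0,0,0,0,0,0.4]]'; python3 - <<'E'
from h import *
p,d,c=snap('wrist'); save('w4',p); np.savez('w4.npz',p=p,d=d,K=c[0],k1=c[1],M=c[2])
E
```

```text
time: 19.82
eef_pos: [0.5004, -0.0446, 0.2033]
tool_rot: [-0.001, 0.612, 0.791, -0.0]
ft_force: [-0.4, -0.4, -1.8]
width: 0.583
grasp_force: 52.1
```

View pics/w4.png

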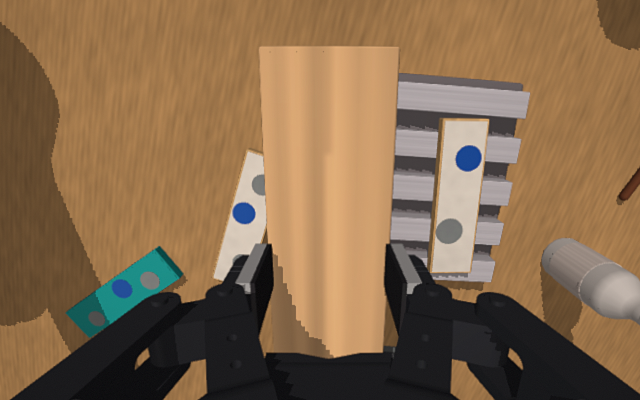

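The held separator spans columns 260–398, with its far end at row 47. The lower panel is fully visible between (443,120) and (470,272).

```bash
python3 - <<'E'
from pan import *
p,d,c=load('w4'); P=pts(d,c)
print('lower',quad(p,d,c,(425,105,500,285),.042,white))
m=np.zeros((400,640),np.uint8); m[30:245,240:420]=(P[30:245,240:420,2]>.15); 
zb=np.median(P[m>0][:,2]); print('board top z',zb, m.sum())
m=cv2.morphologyEx(m,cv2.MORPH_OPEN,np.ones((5,5)));uv=np.argwhere(m)[:,::-1]; w=onz(uv,c,zb)[:,:2]*1000; (cx,cy),(a,b),t=cv2.minAreaRect(w.astype(np.float32)); print(cx,cy,a,b,t)
# board centre from far end: project along long dir
s=state(); q=s['tool_rot']; A=R.from_quat([q[1],q[2],q[3],q[0]]).as_matrix(); e=s['eef_pos']
l=(np.c_[w/1000,np.full(len(w),zb)]-e)@A; print('in tool: x max',np.percentile(l[:,0],99.8), 'tilt z near/far', [np.median(P[v,300:360,2]).round(4) for v in(60,150,230)])
for lo,hi in((.02,.04),(.06,.08)):
    k=(l[:,0]>lo)&(l[:,0]<hi); print('y range',np.percentile(l[k,1],[.5,99.5]))
print(e,'yaw',np.degrees(np.arctan2(A[1,0],A[0,0])))
E
```

```text
lower {'c': (0.623, -0.0307), 'size': (145.8, 37.9), 'yaw': -75.43, 'zdepth': 0.0426}
board top z 0.20771321855573913 26425
489.05596923828125 4.927459716796875 53.82442092895508 81.00086975097656 14.573655128479004
in tool: x max 0.09096962965818535 tilt z near/far [np.float64(0.2077), np.float64(0.2078), np.float64(0.2077)]
y range [-0.02516899  0.02801559]
y range [-0.02519105  0.02783234]
[ 0.50047322 -0.04456639  0.20346695] yaw 104.59411513030483
```

```bash
python3 goal.py 0.6225 -0.0317 0.11 104.57; python3 -m jog '[[-0.02,0.1,0.06,0,0,0,0.4],[-0.02,0.16,0.1,0,0,0,0.4],[-0.02,0.16,0.1,0,0,0,0.4],[-0.01,0.07,0.1,0,0,0,0.4],[0,0,0,0,0,0,0.4],[0,0,0,0,0,0,0.4]]' |head -2; python3 goal.py 0.6225 -0.0317 0.055 104.57
```

```text
t 19.88 pos [ 0.5005 -0.0446  0.2035] yaw 104.59 w 0.581
turn [-0.003 -0.002  0.001] rows>= 1 then shift [-0.073   0.4854  0.3739] rows>= 3 | shift in present axes [-0.0736  0.4858  0.3732]
time: 20.62
eef_pos: [0.6234, -0.0315, 0.1143]
t 20.62 pos [ 0.6234 -0.0315  0.1143] yaw 104.54 w 0.584
turn [-0.002 -0.001 -0.001] rows>= 1 then shift [ 2.00e-04 -3.80e-03  2.37e-01] rows>= 1 | shift in present axes [ 1.00e-04 -3.50e-03  2.37e-01]
```

```bash
python3 -m jog '[[0,-0.003,0.1,0,0,0,0.4],[0,0,0.1,0,0,0,0.4],[0,0,0.03,0,0,0,0.4],[0,0,0,0,0,0,0.4],[0,0,0.012,0,0,0,0.4],[0,0,0,0,0,0,0.4]]'; python3 goal.py 0.6225 -0.0317 0.048 104.57
```

```text
time: 21.38
eef_pos: [0.6238, -0.0326, 0.0545]
tool_rot: [0.0, 0.613, 0.79, 0.0]
ft_force: [-0.7, 0.2, -0.7]
width: 0.584
grasp_force: 52.2
t 21.38 pos [ 0.6238 -0.0326  0.0545] yaw 104.45 w 0.584
turn [ 0.002  0.    -0.004] rows>= 1 then shift [ 0.0049 -0.0039  0.026 ] rows>= 1 | shift in present axes [ 0.0049 -0.004   0.026 ]
```

```bash
python3 -m jog '[[0.004,-0.004,0.012,0,0,0,0.4],[0,0,0.008,0,0,0,0.4],[0,0,0,0,0,0,0.4]]'; python3 -m jog '[[0,0,0.004,0,0,0,0.4],[0,0,0,0,0,0,0.4]]'
```

```text
time: 21.75
eef_pos: [0.6216, -0.0318, 0.0482]
tool_rot: [-0.001, 0.613, 0.79, -0.0]
ft_force: [0.8, -0.0, -0.7]
width: 0.583
grasp_force: 52.2
time: 22.0
eef_pos: [0.622, -0.0318, 0.0479]
tool_rot: [-0.0, 0.613, 0.79, 0.0]
ft_force: [-2.6, -0.3, 1.0]
width: 0.587
grasp_force: 53.6
```

```bash
python3 -m jog '[[0,0,0.003,0,0,0,0.4],[0,0,0,0,0,0,0.4],[0,0,0,0,0,0,0.62],[0,0,0,0,0,0,0.7],[0,0,0,0,0,0,0.8],[0,0,-0.03,0,0,0,0.8],[0,0,-0.1,0,0,0,0.8],[0,0,-0.2,0,0,0,0.8],[0,0,-0.2,0,0,0,0.8]]'; python3 goal.py 0.52 -0.1 0.22 90
```

```text
time: 23.12
eef_pos: [0.6216, -0.0318, 0.1806]
tool_rot: [-0.001, 0.613, 0.79, -0.0]
ft_force: [1.0, -0.1, -0.4]
width: 0.801
grasp_force: 0.0
t 23.12 pos [ 0.6216 -0.0318  0.1806] yaw 104.45 w 0.801
turn [-0.002 -0.001  0.505] rows>= 2 then shift [-0.2727 -0.4065 -0.1578] rows>= 3 | shift in present axes [-0.1625 -0.4618 -0.1574]
```

```bash
python3 -m jog '[[-0.05,-0.15,-0.06,0,0,0.332,0.8],[-0.1,-0.15,-0.06,0,0,0.332,0.8],[-0.1,-0.13,-0.05,0,0,0,0.8],[0,0,0,0,0,0,0.8],[0,0,0,0,0,0,0.8],[0,0,0,0,0,0,0.8]]' |head -2; python3 - <<'E'
from pan import *
p,d,c=snap('wrist'); save('w5',p); np.savez('w5.npz',p=p,d=d,K=c[0],k1=c[1],M=c[2]); P=pts(d,c)
def top(z0,z1,c0,z,r=.12):
    m=((P[...,2]>z0)&(P[...,2]<z1)&(np.hypot(P[...,0]-c0[0],P[...,1]-c0[1])<r)).astype(np.uint8)
    m=cv2.morphologyEx(m,cv2.MORPH_OPEN,np.ones((5,5)));k,l,st,ce=cv2.connectedComponentsWithStats(m);i=1+st[1:,4].argmax()
    uv=np.argwhere(l==i)[:,::-1]; w=onz(uv,c,z)[:,:2]*1000; print(st[i],np.median(P[l==i][:,2]),cv2.minAreaRect(w.astype(np.float32)))
top(.047,.06,(.623,-.031),.052); top(.007,.02,(.4316,-.1148),.012,.09)
try: print('upper',quad(p,d,c,(60,20,300,300),.012,white))
except Exception as e: print(e)
E
python3 goal.py 0.4316 -0.1148 0.05 85.4
```

```text
time: 23.88
eef_pos: [0.5197, -0.1033, 0.2214]
[  380     0   108   194 11910] 0.05214142061612939 ((622.7907104492188, -32.32868957519531), (55.54568862915039, 176.5187530517578), 14.332741737365723)
[ 222  117   48  136 5302] 0.012763498239285048 ((432.16839599609375, -113.63836669921875), (148.42239379882812, 43.26659393310547), 85.70474243164062)
upper {'c': (0.4315, -0.1141), 'size': (145.0, 38.1), 'yaw': 85.64, 'zdepth': 0.0129}
t 23.93 pos [ 0.5197 -0.1032  0.2213] yaw 85.49 w 0.801
turn [-0.003 -0.001  0.003] rows>= 1 then shift [-0.0745 -0.3474  0.685 ] rows>= 4 | shift in present axes [-0.0743 -0.3467  0.6854]
```

View pics/w5.png

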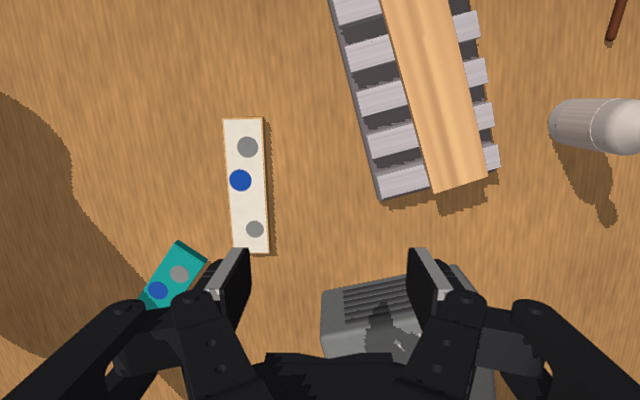

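The separator lies over the lower panel, (438,90), centred within about 1 mm. The upper panel is at (246,186).

```bash
python3 -m jog '[[-0.02,-0.1,0.1,0,0,0,0.7],[-0.025,-0.125,0.18,0,0,0,0.7],[-0.025,-0.12,0.2,0,0,0,0.7],[0,0,0.17,0,0,0,0.7],[0,0,0.04,0,0,0,0.7],[0,0,0,0,0,0,0.7],[0,0,0,0,0,0,0.7]]' |head -2; python3 goal.py 0.4318 -0.1141 0.004 85.6
```

```text
time: 24.8
eef_pos: [0.4341, -0.1148, 0.0512]
t 24.8 pos [ 0.4341 -0.1148  0.0512] yaw 85.47 w 0.697
turn [ 0.006  0.001 -0.005] rows>= 1 then shift [ 0.0021 -0.0092  0.1887] rows>= 1 | shift in present axes [ 0.0022 -0.0098  0.1887]
```

```bash
python3 -m jog '[[0.002,-0.009,0.1,0,0,0,0.7],[0,0,0.072,0,0,0,0.7],[0,0,0,0,0,0,0.7],[0,0,0,0,0,0,0.7]]' 50 |head -6; python3 goal.py 0.4318 -0.1141 0.007 85.6; python3 -m jog '[[0,0,0,0,0,0,0.3],[0,0,0,0,0,0,0.3],[0,0,0,0,0,0,0.3]]'
```

```text
time: 25.3
eef_pos: [0.4311, -0.1141, 0.0078]
tool_rot: [0.001, 0.735, 0.678, 0.001]
ft_force: [1.6, 0.2, 0.6]
width: 0.702
grasp_force: 0.0
t 25.3 pos [ 0.4311 -0.1141  0.0078] yaw 85.44 w 0.702
turn [ 0.004  0.001 -0.006] rows>= 1 then shift [0.0003 0.0028 0.0034] rows>= 1 | shift in present axes [0.0003 0.0027 0.0034]
time: 25.68
eef_pos: [0.431, -0.1141, 0.0081]
tool_rot: [0.001, 0.735, 0.678, 0.001]
ft_force: [-1.0, 0.1, 6.6]
width: 0.462
grasp_force: 49.4
```

```bash
python3 -m jog '[[0,0,-0.05,0,0,0,0.3],[0,0,-0.15,0,0,0,0.3],[0,0,-0.2,0,0,0,0.3],[0,0,-0.2,0,0,-0.33,0.3],[0,0,-0.2,0,0,-0.33,0.3],[0,0,0,0,0,0,0.3]]'; python3 goal.py 0.50 -0.06 0.2 104.57
```

```text
time: 26.42
eef_pos: [0.433, -0.1148, 0.2125]
tool_rot: [0.005, 0.613, 0.79, 0.002]
ft_force: [0.9, 0.6, -1.2]
width: 0.46
grasp_force: 50.6
t 26.43 pos [ 0.433  -0.1148  0.2125] yaw 104.37 w 0.46
turn [ 0.018  0.011 -0.007] rows>= 1 then shift [0.1448 0.3146 0.0499] rows>= 2 | shift in present axes [0.1461 0.3136 0.0519]
```

```bash
python3 -m jog '[[0.05,0.1,0.02,0,0,-0.007,0.3],[0.05,0.1,0.02,0,0,0,0.3],[0.045,0.1,0.01,0,0,0,0.3],[0,0,0,0,0,0,0.3],[0,0,0,0,0,0,0.3],[0,0,0,0,0,0,0.3]]'|head -2; python3 - <<'E'
from pan import *
p,d,c=snap('wrist'); save('w6',p); np.savez('w6.npz',p=p,d=d,K=c[0],k1=c[1],M=c[2]); P=pts(d,c)
s=state(); q=s['tool_rot']; A=R.from_quat([q[1],q[2],q[3],q[0]]).as_matrix(); e=s['eef_pos']
m=(P[...,2]>.047)&(P[...,2]<.06)&(np.hypot(P[...,0]-.623,P[...,1]+.031)<.12)
m=cv2.morphologyEx(m.astype(np.uint8),cv2.MORPH_OPEN,np.ones((5,5)));k,l,st,ce=cv2.connectedComponentsWithStats(m);i=1+st[1:,4].argmax()
w=onz(np.argwhere(l==i)[:,::-1],c,.052)[:,:2]*1000; print('sep',st[i],np.median(P[l==i][:,2]),cv2.minAreaRect(w.astype(np.float32)))
m=np.zeros((400,640),np.uint8); m[5:245,220:420]=(P[5:245,220:420,2]>.15); zb=np.median(P[m>0][:,2])
m=cv2.morphologyEx(m,cv2.MORPH_OPEN,np.ones((5,5)));uv=np.argwhere(m)[:,::-1]; w=onz(uv,c,zb); l=(w-e)@A
print('held top z',zb,'tcp',e,'xmax',np.percentile(l[:,0],99.8),'rows',uv[:,1].min(),[np.median(P[v,310:340,2]).round(4) for v in(90,150,220)])
for lo,hi in((.02,.04),(.045,.06)):
    k=(l[:,0]>lo)&(l[:,0]<hi); print('y range',np.percentile(l[k,1],[.5,99.5]))
print(cv2.minAreaRect((w[:,:2]*1000).astype(np.float32)))
E
python3 goal.py 0.6225 -0.0311 0.13 104.57
```

```text
time: 27.18
eef_pos: [0.4923, -0.0603, 0.1936]
sep [  441    84    85   201 12376] 0.052146159308173345 ((622.2767333984375, -30.72857666015625), (55.970455169677734, 179.76625061035156), 14.439447402954102)
held top z 0.19813417384382428 tcp [ 0.49248326 -0.06034373  0.1937409 ] xmax 0.07416970946840773 rows 92 [np.float64(0.0001), np.float64(0.1984), np.float64(0.1982)]
y range [-0.01942381  0.02180805]
y range [-0.01949103  0.02180602]
((482.9881591796875, -19.083114624023438), (41.736392974853516, 63.86757278442383), 14.640827178955078)
t 27.23 pos [ 0.4925 -0.0603  0.1937] yaw 104.49 w 0.456
turn [-0.001 -0.001 -0.003] rows>= 1 then shift [-0.0176  0.5328  0.255 ] rows>= 3 | shift in present axes [-0.0169  0.533   0.2546]
```

```bash
python3 -m jog '[[-0.006,0.12,0.04,0,0,0,0.3],[-0.006,0.16,0.08,0,0,0,0.3],[-0.005,0.16,0.08,0,0,0,0.3],[0,0.093,0.08,0,0,0,0.3],[0,0,0.1,0,0,0,0.3],[0,0,0,0,0,0,0.3],[0,0,0,0,0,0,0.3]]' |head -2; python3 goal.py 0.6222 -0.0305 0.066 104.57
```

```text
time: 28.1
eef_pos: [0.6232, -0.031, 0.0996]
t 28.1 pos [ 0.6232 -0.031   0.0996] yaw 104.5 w 0.459
turn [ 0.    -0.    -0.002] rows>= 1 then shift [ 0.0028 -0.0035  0.1343] rows>= 1 | shift in present axes [ 0.0027 -0.0035  0.1343]
```

```bash
python3 -m jog '[[0.003,-0.003,0.07,0,0,0,0.3],[0,0,0.064,0,0,0,0.3],[0,0,0,0,0,0,0.3],[0,0,0,0,0,0,0.3]]' |head -4; python3 goal.py 0.6222 -0.0305 0.0605 104.57;  python3 -m jog '[[0,0,0.014,0,0,0,0.3],[0,0,0,0,0,0,0.3]]'; python3 -m jog '[[0,0,0.007,0,0,0,0.3],[0,0,0,0,0,0,0.3]]'
```

```text
time: 28.6
eef_pos: [0.6221, -0.0299, 0.065]
tool_rot: [-0.0, 0.612, 0.791, -0.0]
ft_force: [0.6, -0.3, -0.8]
t 28.6 pos [ 0.6221 -0.0299  0.065 ] yaw 104.54 w 0.462
turn [-0.001 -0.001 -0.001] rows>= 1 then shift [-0.0023 -0.0003  0.0181] rows>= 1 | shift in present axes [-0.0023 -0.0002  0.0181]
time: 28.85
eef_pos: [0.6223, -0.0299, 0.0618]
tool_rot: [-0.0, 0.612, 0.791, 0.0]
ft_force: [-1.1, 1.0, -0.9]
width: 0.458
grasp_force: 50.7
time: 29.1
eef_pos: [0.6226, -0.03, 0.0603]
tool_rot: [0.0, 0.612, 0.791, 0.0]
ft_force: [0.9, 0.0, -0.9]
width: 0.457
grasp_force: 50.8
```

```bash
python3 -m jog '[[0,0,0.004,0,0,0,0.3],[0,0,0,0,0,0,0.3]]';python3 -m jog '[[0,0,0.003,0,0,0,0.3],[0,0,0,0,0,0,0.3]]'
```

```text
time: 29.35
eef_pos: [0.6226, -0.03, 0.0602]
tool_rot: [0.0, 0.612, 0.791, 0.0]
ft_force: [-3.9, 0.7, 5.5]
width: 0.455
grasp_force: 51.8
time: 29.6
eef_pos: [0.6226, -0.0299, 0.0601]
tool_rot: [0.0, 0.612, 0.791, 0.0]
ft_force: [-4.1, 0.4, 8.9]
width: 0.459
grasp_force: 52.4
```

```bash
python3 -m jog '[[0,0,0,0,0,0,0.5],[0,0,0,0,0,0,0.6],[0,0,0,0,0,0,0.65],[0,0,-0.03,0,0,0,0.65],[0,0,-0.1,0,0,0,0.65],[0,0,-0.2,0,0,0,0.65],[0,0,-0.2,0,0,0,0.65],[-0.1,-0.05,-0.15,0,0,0,0.6],[0,0,0,0,0,0,0.6]]'; python3 goal.py 0.6 -0.38 0.3 90
```

```text
time: 30.72
eef_pos: [0.6192, -0.059, 0.2339]
tool_rot: [0.004, 0.613, 0.79, 0.002]
ft_force: [0.1, -0.6, 0.4]
width: 0.603
grasp_force: 0.0
t 30.73 pos [ 0.6192 -0.059   0.2339] yaw 104.45 w 0.603
turn [0.017 0.005 0.504] rows>= 2 then shift [-1.2839 -0.0767 -0.2643] rows>= 6 | shift in present axes [-1.2251 -0.3925 -0.2631]
```

```bash
python3 -m jog '[[-0.1,-0.04,-0.05,0,0,0.25,0.6],[-0.2,-0.04,-0.08,0,0,0.25,0.6],[-0.23,-0.01,-0.08,0,0,0,0.6],[-0.23,-0.01,-0.08,0,0,0,0.6],[-0.23,-0.01,-0.07,0,0,0,0.6],[-0.23,-0.01,0,0,0,0,0.6],[-0.2,-0.01,0,0,0,0,0.6],[0,0,0,0,0,0,0.6],[0,0,0,0,0,0,0.6],[0,0,0,0,0,0,0.6]]' |head -2; python3 - <<'E'
from h import *
for n,k in(('wrist','w7'),('scene','sc7')):
    p,d,c=snap(n); save(k,p); np.savez('%s.npz'%k,p=p,d=d,K=c[0],k1=c[1],M=c[2])
E
```

```text
time: 31.98
eef_pos: [0.5985, -0.4133, 0.3178]
```

View pics/w7.png

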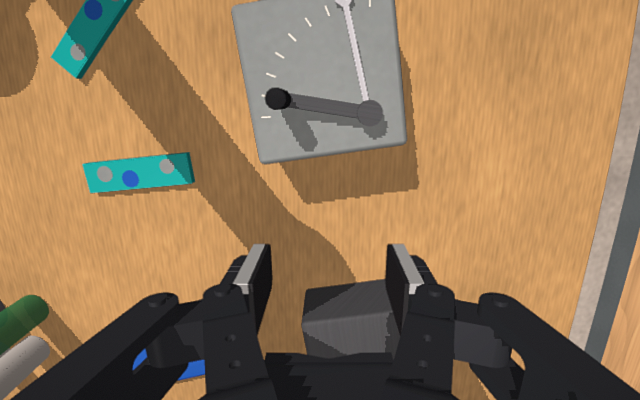

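The pivot is at (370,112), the knob top at (276,98), and the pointer runs from (366,90) to its tip near (346,4).

```bash
python3 - <<'E'
from pan import *
p,d,c=load('w7'); P=pts(d,c); hsv=cv2.cvtColor(p,cv2.COLOR_RGB2HSV)
m=(P[...,2]>.138)&(P[...,2]<.155); m[200:]=False; w=onz(np.argwhere(m)[:,::-1],c,.146); 
print('knob',m.sum(),np.median(P[m][:,2]),cv2.minEnclosingCircle((w[:,:2]*1000).astype(np.float32)),w.mean(0))
print('pivot',P[112,370],onz([(370,112)],c,.104))
g=np.zeros((400,640),np.uint8); g[14:92,335:380]=((hsv[14:92,335:380,2]>165)&(hsv[14:92,335:380,1]<60)); 
k,l,st,_=cv2.connectedComponentsWithStats(g); i=1+st[1:,4].argmax(); uv=np.argwhere(l==i)[:,::-1]; w=onz(uv,c,.093)[:,:2]
f=cv2.fitLine((w*1000).astype(np.float32),2,0,.1,.1).ravel(); print('pointer',st[i],f,np.degrees(np.arctan2(f[1],f[0])),P[l==i][:,2].mean())
a=onz([(276,98)],c,.146)
# lever arm axis
g=((P[...,2]>.1005)&(P[...,2]<.107)); g[:80]=0;g[135:]=0; g[:,:300]=0; g[:,352:]=0; w=onz(np.argwhere(g)[:,::-1],c,.104)[:,:2]
f=cv2.fitLine((w*1000).astype(np.float32),2,0,.1,.1).ravel(); print('arm',g.sum(),f)
# blower top outline
g=((P[...,2]>.086)&(P[...,2]<.15)&(P[...,1]<-.17)); g[200:]=0; w=onz(np.argwhere(g)[:,::-1],c,.09)[:,:2]*1000; print('box',cv2.minAreaRect(w.astype(np.float32)))
p,d,c=load('sc7'); P=pts(d,c)
m=(P[...,2]>.058)&(P[...,2]<.072)&(np.hypot(P[...,0]-.623,P[...,1]+.031)<.11); print('stack top',m.sum(),np.median(P[m],0),cv2.minAreaRect((P[m][:,:2]*1000).astype(np.float32)))
print('tip old',load('w1')and onz([(381,295)],load('w1')[2],.093))
E
```

```text
knob 415 0.14607987008728135 ((552.083740234375, -338.8855895996094), 10.250174522399902) [ 0.55199937 -0.33898431  0.146     ]
pivot [ 0.64092114 -0.35171438  0.10694362] [[ 0.64126573 -0.35178634  0.104     ]]
pointer [344  14  24  78 526] [ 2.4075752e-01 -9.7058529e-01  6.2600226e+02 -2.9355731e+02] -76.06874 0.09585077979766914
arm 753 [ 9.8705930e-01 -1.6035573e-01  5.9600336e+02 -3.4580176e+02]
box ((592.5042114257812, -317.3046875), (162.7266082763672, 162.90367126464844), 8.129137992858887)
stack top 791 [ 0.626396   -0.02973512  0.06396936] ((623.0481567382812, -31.66759490966797), (46.16069412231445, 149.56842041015625), 14.583795547485352)
tip old [[ 0.61393714 -0.24548862  0.093     ]]
```

```bash
python3 goal.py 0.552 -0.3389 0.175 79.4; python3 -m jog '[[0.05,-0.04,0,0,0,0.185,0.6],[0.1,-0.04,0.14,0,0,0.185,0.6],[0.15,-0.04,0.14,0,0,0,0.6],[0,0,0.14,0,0,0,0.6],[0,0,0.14,0,0,0,0.6],[0,0,0,0,0,0,0.6],[0,0,0,0,0,0,0.6]]' |head -2; python3 goal.py 0.552 -0.3389 0.115 79.4
```

```text
t 32.08 pos [ 0.5987 -0.4134  0.3183] yaw 90.32 w 0.602
turn [-0.001 -0.001  0.381] rows>= 2 then shift [ 0.2588 -0.2383  0.5733] rows>= 3 | shift in present axes [ 0.2989 -0.1848  0.5735]
time: 32.95
eef_pos: [0.5781, -0.338, 0.1798]
t 32.95 pos [ 0.5781 -0.338   0.1798] yaw 79.66 w 0.599
turn [0.003 0.001 0.009] rows>= 1 then shift [-0.0229 -0.102   0.2594] rows>= 2 | shift in present axes [-0.0223 -0.1025  0.2593]
```

```bash
python3 -m jog '[[-0.011,-0.05,0,0,0,0.009,0.55],[-0.011,-0.052,0,0,0,0,0.55],[0,0,0,0,0,0,0.55],[0,0,0,0,0,0,0.55]]' 30|head -2; python3 goal.py 0.552 -0.3389 0.115 79.4;  python3 -m jog '[[0,0,0.1,0,0,0,0.55],[0,0,0.1,0,0,0,0.55],[0,0,0.055,0,0,0,0.55],[0,0,0,0,0,0,0.55]]' |head -4; python3 goal.py 0.552 -0.3389 0.115 79.4
```

```text
time: 33.45
eef_pos: [0.5511, -0.3391, 0.1787]
t 33.45 pos [ 0.5511 -0.3391  0.1787] yaw 79.32 w 0.551
turn [ 0.001 -0.    -0.003] rows>= 1 then shift [0.0013 0.0035 0.255 ] rows>= 2 | shift in present axes [0.0013 0.0034 0.255 ]
time: 33.95
eef_pos: [0.5504, -0.3382, 0.113]
tool_rot: [-0.002, 0.77, 0.638, -0.0]
ft_force: [-0.4, -0.4, -0.2]
t 33.95 pos [ 0.5504 -0.3382  0.113 ] yaw 79.36 w 0.548
turn [-0.006 -0.003 -0.001] rows>= 1 then shift [-0.0017  0.0067 -0.0081] rows>= 1 | shift in present axes [-0.0017  0.0067 -0.0081]
```

```bash
python3 -m jog '[[0,0.006,-0.004,0,0,0,0],[0,0,0,0,0,0,0],[0,0,0,0,0,0,0],[0,0,0,0,0,0,0]]' 50; python3 -m jog '[[0.0305,0,0,0,0,0.169,0],[0.0305,0,0,0,0,0.169,0],[0.0305,0,0,0,0,0.169,0]]'; python3 goal.py 0.6191 -0.2642 0.113 11.6
```

```text
time: 34.45
eef_pos: [0.5509, -0.339, 0.117]
tool_rot: [-0.001, 0.77, 0.639, -0.001]
ft_force: [-7.1, 1.4, 5.1]
width: 0.216
grasp_force: 48.9
time: 34.83
eef_pos: [0.5575, -0.317, 0.1171]
tool_rot: [-0.001, 0.845, 0.535, -0.001]
ft_force: [-5.1, 0.9, 4.0]
width: 0.217
grasp_force: 48.8
t 34.83 pos [ 0.5575 -0.317   0.1171] yaw 64.68 w 0.217
turn [-0.004  0.004  1.853] rows>= 6 then shift [ 0.284  -0.1574  0.0163] rows>= 2 | shift in present axes [0.2964 0.1325 0.0157]
```

```bash
python3 -m jog '[[0.0305,0,0,0,0,0.169,0],[0.0305,0,0,0,0,0.169,0],[0.0305,0,0,0,0,0.169,0],[0.0305,0,0,0,0,0.169,0],[0.0305,0,0,0,0,0.169,0],[0.0305,0,0,0,0,0.169,0],[0.0305,0,0,0,0,0.169,0],[0.0305,0,0,0,0,0.169,0],[0.0305,0,0,0,0,0.169,0],[0.0305,0,0,0,0,0.169,0],[0.0305,0,0,0,0,0.169,0],[0,0,0,0,0,0,0],[0,0,0,0,0,0,0]]'; python3 goal.py 0.6191 -0.2642 0.117 11.6
```

```text
time: 36.45
eef_pos: [0.6209, -0.2655, 0.117]
tool_rot: [0.001, 0.995, 0.101, 0.001]
ft_force: [-0.1, -3.8, 3.8]
width: 0.215
grasp_force: 49.2
t 36.45 pos [ 0.6209 -0.2655  0.117 ] yaw 11.63 w 0.215
turn [ 0.004 -0.003  0.001] rows>= 1 then shift [-0.0062 -0.0066  0.0002] rows>= 1 | shift in present axes [-0.0062 -0.0066  0.0002]
```

```bash
python3 -m jog '[[0,0,0,0,0,0,0.5],[0,0,0,0,0,0,0.5],[0,0,0,0,0,0,0.5],[0,0,-0.1,0,0,0,0.5],[0,0,-0.2,0,0,0,0.5],[0,0,-0.2,0,0,0,0.5],[0,0,-0.2,0,0,-0.35,0.5],[0,0,-0.1,0,0,-0.35,0.5],[0,0,0,0,0,-0.35,0.5],[0,0,0,0,0,-0.35,0.5],[0,0,0,0,0,-0.35,0.5],[0,0,0,0,0,-0.35,0.5],[0,0,0,0,0,-0.35,0.5],[0,0,0,0,0,0,0.5]]'; python3 goal.py 0.60 -0.46 0.32 90
```

```text
time: 38.2
eef_pos: [0.6202, -0.2641, 0.3151]
tool_rot: [-0.001, 0.757, 0.654, -0.0]
ft_force: [0.4, -0.7, 0.5]
width: 0.502
grasp_force: 0.0
t 38.2 pos [ 0.6202 -0.2641  0.3151] yaw 81.68 w 0.502
turn [-0.002 -0.001 -0.29 ] rows>= 1 then shift [-0.7837 -0.0807 -0.0195] rows>= 4 | shift in present axes [-0.7871  0.0335 -0.02  ]
```

```bash
python3 -m jog '[[-0.19,0,0,0,0,-0.14,0.5],[-0.2,0,0,0,0,-0.14,0.5],[-0.2,-0.02,0,0,0,0,0.5],[-0.19,-0.02,0,0,0,0,0.5],[0,0,0,0,0,0,0.5],[0,0,0,0,0,0,0.5],[0,0,0,0,0,0,0.5]]' |head -2; python3 - <<'E'
from pan import *
p,d,c=snap('wrist'); save('w8',p); np.savez('w8.npz',p=p,d=d,K=c[0],k1=c[1],M=c[2]); P=pts(d,c)
m=(P[...,2]>.138)&(P[...,2]<.155); m[230:]=False; w=onz(np.argwhere(m)[:,::-1],c,.146); k=w[:,:2].mean(0); print('knob',m.sum(),k)
# pointer part beyond the knob
v=k-np.array([.6409,-.3518]); print('lever',np.degrees(np.arctan2(v[1],v[0])),np.hypot(*v))
p,d,c=snap('scene'); P=pts(d,c)
m=(P[...,2]>.058)&(P[...,2]<.072)&(np.hypot(P[...,0]-.623,P[...,1]+.031)<.11); print('stack',cv2.minAreaRect((P[m][:,:2]*1000).astype(np.float32)))
E
```

```text
time: 39.08
eef_pos: [0.5998, -0.4574, 0.3156]
knob 0 [nan nan]
lever nan nan
stack ((623.51708984375, -31.342910766601562), (47.72835159301758, 149.4393768310547), 15.906670570373535)<stdin>:3: RuntimeWarning: Mean of empty slice.
  ret = um.true_divide(
```

View pics/w8.png

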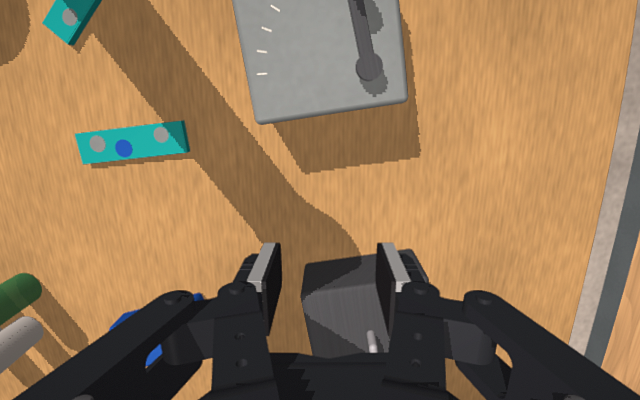

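The pivot is at (370,65), but the knob is above the frame, so I move back 0.12 m.

```bash
python3 -m jog '[[0.2,0,0,0,0,0,0.5],[0.2,0,0,0,0,0,0.5],[0.08,0,-0.05,0,0,0,0.5],[0,0,0,0,0,0,0.5],[0,0,0,0,0,0,0.5],[0,0,0,0,0,0,0.5]]' |head -2; python3 - <<'E'
from pan import *
p,d,c=snap('wrist'); np.savez('w9.npz',p=p,d=d,K=c[0],k1=c[1],M=c[2]); P=pts(d,c)
m=(P[...,2]>.138)&(P[...,2]<.155); m[235:]=False; uv=np.argwhere(m)[:,::-1]; w=onz(uv,c,.146); k=w[:,:2].mean(0); print('knob',m.sum(),k,uv.mean(0))
v=k-np.array([.6409,-.3518]); print('lever',np.degrees(np.arctan2(v[1],v[0])),np.hypot(*v))
u0,v0=uv.mean(0).astype(int); cv2.imwrite('pics/w9c.png',cv2.resize(p[max(v0-60,0):v0+140,u0-80:u0+120,::-1],None,fx=3,fy=3)); print(u0-80,max(v0-60,0))
E
```

```text
time: 39.92
eef_pos: [0.5996, -0.3401, 0.3274]
knob 375 [ 0.62060558 -0.26454397] [350.112       96.58933333]
lever 103.0933401762288 0.08958503365461891
270 36
```

View pics/w9c.png

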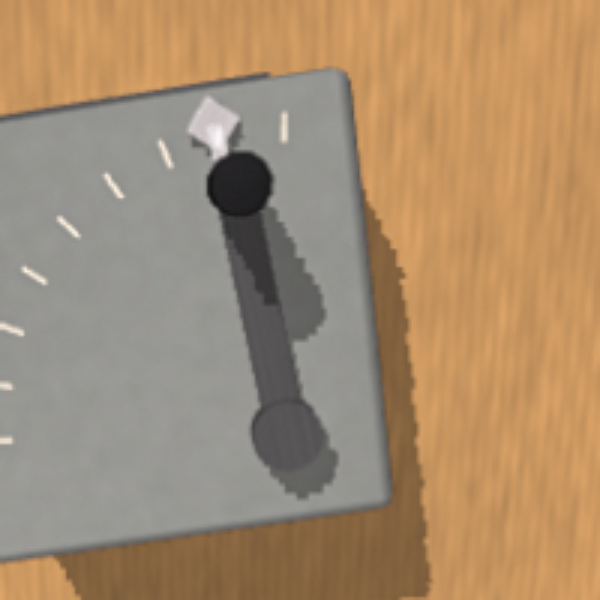

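```bash
python3 - <<'E'
from pan import *
p,d,c=load('w9'); pv=onz([(366.5,181)],c,.104)[0,:2]; pv2=onz([(366.5,181)],c,.107)[0,:2]
hsv=cv2.cvtColor(p,cv2.COLOR_RGB2HSV); g=np.zeros((400,640),np.uint8); g[64:84,330:352]=(hsv[64:84,330:352,2]>170)
ce=cv2.moments(g,True); uv=(ce['m10']/ce['m00'],ce['m01']/ce['m00']); t=onz([uv],c,.093)[0,:2]; k=np.array([.6206,-.26454])
A=lambda v:np.degrees(np.arctan2(v[1],v[0]))
print(uv,pv,pv2,t,'pointer',A(t-pv),np.hypot(*(t-pv)),'lever',A(k-pv))
E
```

```text
(340.32954545454544, 76.36931818181819) [ 0.64206714 -0.35326089] [ 0.64173315 -0.35257612] [ 0.61330639 -0.24309762] pointer 104.63183542542255 0.11385573301909808 lever 103.60201350343416
```

```bash
python3 -c "
from station import *
print(job_done())"
```

```text
the job is handed in; nothing more can be done
None
```

The job is handed in at about 40 s of the 72 s: the separator and upper panel are stacked on the lower panel, centred to about 1 mm, and the lever is released about 1° (0.02 rad) from the pointer, though the hand-in returned no verdict.

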